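# Set the drill jig's stop against its backlash and load an adapter

### The job

The drill jig's stop has been left short of the brass set mark, and its worn rack drive has about 5 mm of lost motion. Using only the knob, back the stop off clearly past the mark and then bring it back to the mark from that far side, so that the slack is taken up against the push of the work. Then slide the black adapter along the nest, without lifting it out, and hold it pressed firmly home against the stop for about a second with a push of about 15 N, never over 25 N, leaving the stop on the mark and the other things on the bench alone.

Things in the scene. Friction and masses are not known exactly. Their poses are not given: they have to be found in the camera images.
- jig: drill jig: dark grey plate, x -45 to +85, y -119 to +127 mm, 12 mm thick, fixed on the bench; origin on the bench surface. +y is the loading direction: from the open load end to the drive knob. The nest is a channel along y on the plate's top, centred on x = 0, between two steel rails 34.5 mm apart with tops at z = 21 mm. A bridge 42 mm high stands under the knob, y 80 to 110 mm
- leaf: bowed steel leaf spring in the +x rail, 44 mm long along y, origin at its middle (jig y = -4 mm). It squeezes the adapter against the -x rail as it passes, so that sliding it takes about 3 N (2 to 5 N), with a small bump at the entry, before it ever meets the stop
- bush (a point): top centre of the drill bush (fixed, jig x = 69, y = -50, z = 66 mm) on the swing arm, which is parked along the jig's +x side (jig x 59 to 79, y -59 to +23 mm) and stands 66 mm high
- knob_grip (a point): on the vertical axis of the round black fluted drive knob (jig x = 16, y = 95 mm; 40 mm diameter, z = 48 to 78 mm above the bench), 14 mm below its top. Anticlockwise from above drives the stop to the jig's +y, clockwise to -y, 12 mm a radian, but after each reversal the first 0.42 rad (5 mm) are lost motion. It takes about 0.4 N m to turn
- stop: forked steel stop block in the nest, 30 mm wide, z = 12.5 to 36.5 mm, slides along the jig's y, driven by the knob; origin on the nest's floor under its face. The knob's drag holds it against a push of 30 N towards +y if the slack was last taken up towards -y; otherwise 3 N shift it up to 5 mm
- stop_face (a point): middle of the stop's working face, which looks to the jig's -y; a 19 mm wide, 16 mm deep slot in the face takes the adapter's two metal prongs, so that its shoulders bear on the fork's two lugs. Past contact the push rises steeply
- stop_index (a point): tip of the red pointer on the stop, in line with the stop's face (jig x = -29.5 mm, z = 24.5 mm); it is to stand level, along the jig's y, with mark_line
- mark_line (a point): black line on the brass set mark, a block 8 mm wide clamped to the scale on the jig's -x side (fixed; its axes are the jig's). At the start the pointer stands some 8 to 30 mm short of it, on the load (-y) side
- adapter: black wall-adapter housing, 32 (x) x 52 (y) x 26 (z) mm, about 70 g, loose in the load end of the nest; origin on its underside: from the flat rear end at y = -32 mm to the shoulders at y = +20 mm, which seat on the stop; two metal prongs reach on to y = +32 mm
- next_adapter: second black adapter, lying on the bench near the robot: leave alone
- screwdriver: green screwdriver on the bench: leave alone
- esd_brush: black brush on the bench: leave alone
- pen_1: red and white pen on the bench: leave alone
- tape_1: roll of black tape on the bench: leave alone
There are look-alikes about, which are no part of the job. Leave any orange or red look-alike of the adapter alone.

How it is judged:
By the outcome, as a careful person would: the job done as asked, in the order asked, and still so for the second after the job is handed in, with the robot touching nothing.
It also fails if it takes over 72 s, if anything falls off the work surface, if the arm or the gripper's body presses on something with over 40 N, if the wrist force passes 120 N, or if a joint passes its speed limit or range.

### The arm

A 6-joint arm with a two-finger parallel gripper is mounted at the origin on a cart in front of the work surface, level with it; the furniture and walls round the work are solid. World frame = base frame: x ahead of the robot, y to its left, z up, the work surface at z = 0. Lengths are in m, angles in rad, forces in N, time in s.
With the tool pointing down it reaches from about 0.25 to 0.85 m from the base axis. Payload 12.5 kg.
Tool frame: the origin (TCP) lies at the very end of the fingers, on their centre line; the grasp point (between the pads) lies 19 mm behind it (r.grasp_offset is the distance from the TCP to the grasp point, in m); z points along the fingers, x is the direction in which the jaws open and shut, and the axes are right-handed (so a half turn about z gives the same grasp; the last joint's range is limited). The gripper opens to 93 mm and grips with 3 to 60 N. Pads are 15 mm wide; open, the fingers measure 128 mm over their backs; the gripper's body (75 mm by 188 mm) begins 65 mm behind the grasp point.
Start: joints at [1.254, 0.351, 1.652, -0, 1.139, -0.085], TCP at [0.126, 0.535, 0.219] pointing down, gripper open.
Joint ranges: [-2.75, 2.75], [-0.79, 2.1], [0.01, 2.65], [-1.57, 4.71], [0.07, 3.14], [-2.87, 2.87]. Speed limits (rad/s): [2.22, 2.22, 2.79, 3.14, 3.14, 3.14].

### API

Orientations are given as a unit quaternion [x, y, z, w].
In Python, from rig import r, cams gives the robot as it stands. The module is installed in compiled form; this text tells all that it offers.
- The arm moves only by the tool servo_tool, never from a script. Its argument "plan" is a list that holds one entry, the list of rows, each a list of 4 numbers: the shift along the tool's x, y, z in cm, then the turn about the tool's z in degrees. A call has 1 to 8 rows; each row is the pose to reach, as a shift and turn from the pose measured when the call began, along the tool's axes at that moment; what a row does not reach only later rows make up. A row lasts 1/10 s, in which the tool goes at most 50 mm and 8.59 degrees, less where a joint would pass 70% of its speed; a pose out of reach is approached as far as the arm can. A call with a gripper value outside its range is refused whole. "gripper" is the opening, from 0 (shut) to 1 (fully open), set as the call begins (left out, the last holds). The fingers move at their own pace and stop on an object; "squeeze" is the grip in N (left out, the last holds). Time passes only in rows, so rows that repeat a pose let the fingers close. It gives the time, the measured TCP pose, the force and the opening at its end, in the units of the state.
- r.get_state(): the state, without advancing time (a new reading comes with each control period).
- cams.grab_frame(name): name is "scene" or "top" or "wrist"; returns the picture (480x640x3 uint8, red, green, blue); there is no depth.
- cams.calibration(name): a dict with "intrinsics" (3x3 intrinsics, pixels), "k1" (the pictures are not rectified: a ray, as slopes to the right and down, at radius r is drawn at 1 + k1 r^2 times it, then the intrinsics apply), "position" and "rotation" of the camera in the world. Camera axes: x right, y up, looking along -z (the intrinsics and any distortion apply to the point x, -y, -z); pixel columns grow to the right and rows downward; lengths in m; the calibration is good to about 2 mm. A picture is of the moment at which its call begins: read the wrist's pose just before it. calibration takes no time and is no camera call; for the wrist camera it gives the pose at the moment of the call.
- r.job_done(): hands the job in, once; it reports no verdict.
The state is a dict: "clock": time; "joint_pos": joint angles; "dq": joint speeds; "joint_torque": joint torques, N m; "position": TCP position; "orientation": TCP orientation; "wrist_force": force on the tool from outside, world axes, zero at the start; "ft_torque": the same for the moment, N m; "grip_width": finger opening in m.
Only numpy, scipy, OpenCV 4.12 (cv2) and the standard library are available. Lean on these libraries where they do the work, as an engineer would, in place of code of your own. Each camera call takes 0.05 s, during which the arm holds its last target. There are 200 camera calls.

## Working session

There is one attempt and no reset: what is moved stays moved. The work goes in short steps, Python scripts to look and compute and a tool call to move; the robot and the scene stay as the last step left them, time stands still between calls to the robot, and variables do not carry over. Pictures are saved under pics/ and viewed, about 8 in all and at most 12, crops included, and the job is handed in when it is done.

Besides the shell and the picture viewer there is one more tool, called after "Call:" as a command line: name --argument value ..., lists and objects as JSON in quotes. servo_tool: Moves the arm, as the interface text tells. Its arguments: {"type":"object","properties":{"plan":{"type":"array"},"gripper":{"type":"number"},"squeeze":{"type":"number"}},"required":["plan"]}

```bash
mkdir -p pics; cat > h.py <<'E'
import numpy as np, cv2
from rig import r, cams
def ray(c, u, v):
    K=np.array(c["intrinsics"]); d=np.array([(u-K[0,2])/K[0,0],(v-K[1,2])/K[1,1]])
    s=d.copy()
    for _ in range(20): s=d/(1+c["k1"]*(s@s))
    R=np.array(c["rotation"]); return np.array(c["position"]), R@np.array([s[0],-s[1],-1.0])
def onplane(c,u,v,z):
    p,d=ray(c,u,v); return p+d*(z-p[2])/d[2]
def proj(c,P):
    K=np.array(c["intrinsics"]); q=np.array(c["rotation"]).T@(np.array(P)-np.array(c["position"]))
    s=np.array([q[0],-q[1]])/-q[2]; s=s*(1+c["k1"]*(s@s)); return K[0,0]*s[0]+K[0,2],K[1,1]*s[1]+K[1,2]
def save(name,f): 
    im=cams.grab_frame(name); cv2.imwrite(f"pics/{f}.png",im[:,:,::-1]); return im
E
python3 - <<'E'
from h import *
for n in ("top","scene","wrist"):
    save(n,n+"0"); c=cams.calibration(n); print(n,{k:np.round(v,3).tolist() for k,v in c.items()})
print(r.get_state())
E
```

```text
top {'intrinsics': [[572.724, 0.0, 324.755], [0.0, 572.724, 242.15], [0.0, 0.0, 1.0]], 'k1': -0.14, 'position': [0.391, 0.087, 1.4], 'rotation': [0.032, -0.03, -0.704, 0.709]}
scene {'intrinsics': [[445.687, 0.0, 320.625], [0.0, 445.687, 244.095], [0.0, 0.0, 1.0]], 'k1': -0.05, 'position': [0.133, -0.57, 0.715], 'rotation': [0.401, -0.109, -0.233, 0.879]}
wrist {'intrinsics': [[393.325, 0.0, 319.798], [0.0, 393.325, 242.41], [0.0, 0.0, 1.0]], 'k1': -0.07, 'position': [0.063, 0.549, 0.384], 'rotation': [-0.094, -0.074, 0.616, 0.779]}
{'clock': 0.15, 'joint_pos': array([ 1.25434181e+00,  3.51111243e-01,  1.65224167e+00, -1.38595247e-05,
        1.13908782e+00, -8.46240953e-02]), 'dq': array([ 2.38548233e-03, -2.12850876e-03, -3.64419197e-03, -2.06495144e-03,
       -9.07574425e-05,  2.06953368e-04]), 'joint_torque': array([ 4.76870919e-04, -4.97457826e+01, -2.85347646e+01,  6.98523433e-02,
        2.45698012e-02, -6.30606223e-05]), 'position': array([0.126282  , 0.53505278, 0.21823923]), 'orientation': array([ 7.84140770e-01,  6.20582849e-01, -3.50084289e-04,  2.39350277e-04]), 'wrist_force': array([ 0.79811762, -0.2851621 ,  0.95660455]), 'ft_torque': array([-0.03032279,  0.01929567, -0.02532146]), 'grip_width': 0.09298405831688755}
```

View pics/top0.png

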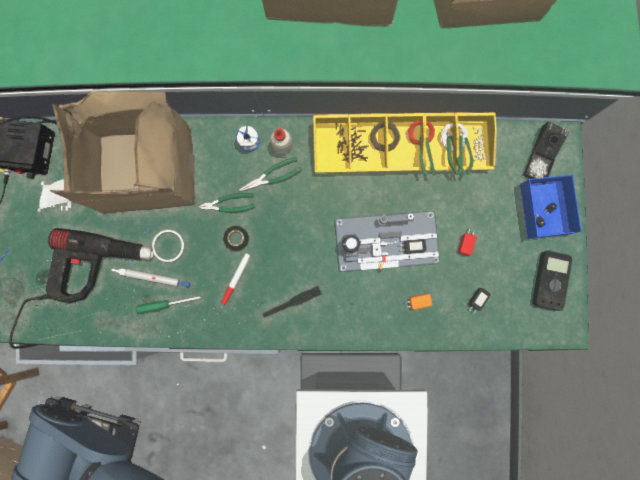

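View pics/scene0.png

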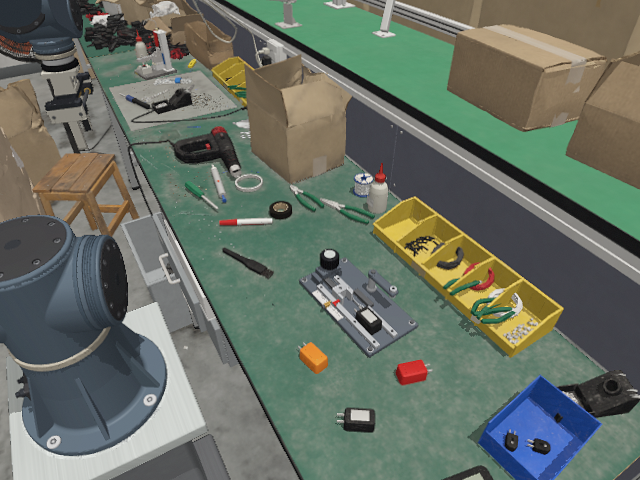

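Top view: the jig plate spans about px (336–438, 212–270), with the knob at (349,243) and the adapter at (413,245). Jig +y points image-left, which is world +y.

```bash
python3 - <<'E'
from h import *
im=cv2.imread("pics/top0.png")[200:280,328:448]
cv2.imwrite("pics/topc.png",cv2.resize(im,None,fx=6.5,fy=6.5,interpolation=cv2.INTER_CUBIC))
c=cams.calibration("top")
for n,u,v,z in (("knob",349,243,.078),("adapter",413,245,.038)): print(n,onplane(c,u,v,z))
E
```

```text
Traceback (most recent call last):
  File "h.py", line 9, in onplane
    p,d=ray(c,u,v); return p+d*(z-p[2])/d[2]
        ~~~^^^^^^^
  File "h.py", line 7, in ray
    R=np.array(c["rotation"]); return np.array(c["position"]), R@np.array([s[0],-s[1],-1.0])
                                                               ~^~~~~~~~~~~~~~~~~~~~~~~~~~~~
ValueError: matmul: Input operand 1 has a mismatch in its core dimension 0, with gufunc signature (n?,k),(k,m?)->(n?,m?) (size 3 is different from 4)
```

View pics/topc.png

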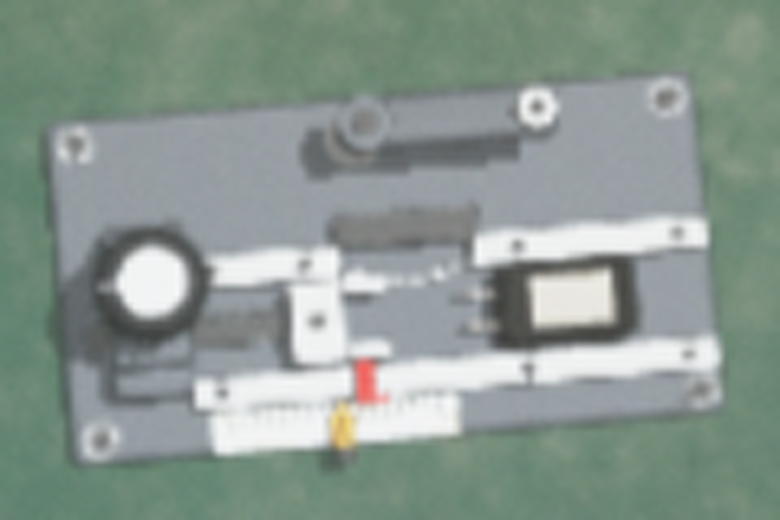

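```bash
sed -i 's/np.array(c\["rotation"\])/Rotation.from_quat(c["rotation"]).as_matrix()/; s/^import numpy.*/import numpy as np, cv2\nfrom scipy.spatial.transform import Rotation/' h.py
python3 - <<'E'
from h import *
c=cams.calibration("top")
q=np.array([(50,127),(690,75),(720,408),(72,463)])/6.5+[328,200]
J=np.array([(85,127),(85,-119),(-45,-119),(-45,127)])*1e-3
W=np.array([onplane(c,u,v,.012)[:2] for u,v in q])
a=J-J.mean(0); b=W-W.mean(0); th=np.arctan2((a[:,0]*b[:,1]-a[:,1]*b[:,0]).sum(),(a*b).sum())
R=np.array([[np.cos(th),-np.sin(th)],[np.sin(th),np.cos(th)]]); t=W.mean(0)-R@J.mean(0)
print("th",np.degrees(th),"t",t,"res mm",1e3*(W-J@R.T-t))
np.savez("jig.npz",th=th,t=t)
f=lambda x,y: R@np.array([x,y])/1e3+t
print("knob pred",f(16,95))
for n,u,v,z in (("knob",152,280,.078),("adapter",575,302,.038),("bush",540,107,.066),("pointer",367,380,.0245),("mark",343,428,.0245)):
    w=onplane(c,u/6.5+328,v/6.5+200,z)[:2]; print(n,w,"jig",1e3*R.T@(w-t))
s=r.get_state(); print(s["position"],Rotation.from_quat(s["orientation"]).as_matrix().round(3))
d=f(16,95)-s["position"][:2]; Rt=Rotation.from_quat(s["orientation"]).as_matrix()
print("to knob, tool axes cm",100*Rt.T@np.array([*d,.14-s["position"][2]]))
cw=cams.calibration("wrist"); print("cam in tool", Rt.T@(np.array(cw["position"])-s["position"])," view dir tool",Rt.T@ray(cw,320,242)[1], "up in tool",Rt.T@Rotation.from_quat(cw["rotation"]).as_matrix()[:,1])
E
```

```text
th 5.014540532259168 t [ 0.49565561 -0.06613859] res mm [[-1.9939438  -2.49751012]
 [-1.56392878  0.73689926]
 [ 2.09872928  1.89151561]
 [ 1.4591433  -0.13090475]]
knob pred [0.50329056 0.02989634]
knob [0.50420207 0.02964693] jig [16.88622218 94.67187181]
adapter [ 0.50070362 -0.1280205 ] jig [ -0.38031198 -62.08629665]
bush [ 0.56919267 -0.11132202] jig [ 69.30618105 -51.43825306]
pointer [ 0.47223051 -0.05253195] jig [-22.14609917  15.60212287]
mark [ 0.45438146 -0.04362762] jig [-39.14851973  26.03252368]
[0.126282   0.53505278 0.21823923] [[ 0.23   0.973 -0.   ]
 [ 0.973 -0.23  -0.001]
 [-0.001 -0.    -1.   ]]
to knob, tool axes cm [-40.49574513  48.29893306   7.8553328 ]
cam in tool [-0.00073209 -0.0648215  -0.16603141]  view dir tool [-2.68271705e-04  2.36630355e-01  9.71600410e-01] up in tool [ 6.60179349e-04 -9.71352069e-01  2.37644107e-01]
```

View pics/wrist0.png

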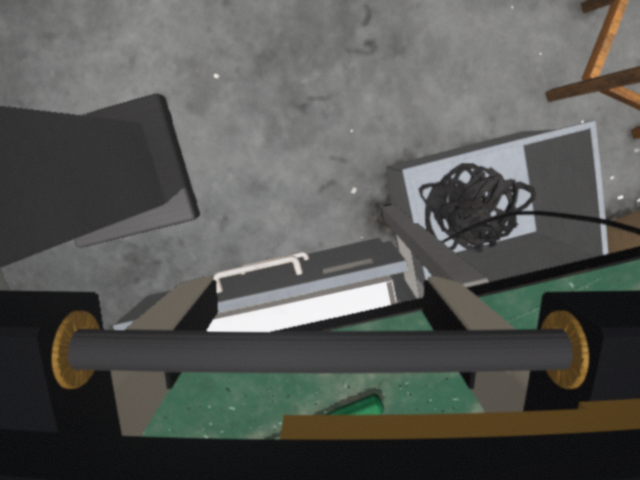

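Call:
servo_tool --plan '[[[-4,5,0,8],[-8,10,0,16],[-13,15,0,24],[-18,20,0,32],[-23,25,0,40],[-28,30,0,48],[-32,34,0,56],[-36,38,0,64]]]' --gripper 1

```text
clock: 0.95
position: [0.3485, 0.2009, 0.2185]
orientation: [0.994, 0.108, -0.0, 0.0]
wrist_force: [0.8, 0.5, 0.6]
grip_width: 0.093
```

Call:
servo_tool --plan '[[[2,4.5,0.5,-6],[4,9,1,-12],[6,13.5,1.5,-18],[8,18,2,-24],[10,22.5,2.5,-30],[12.3,27.7,3.5,-36],[12.3,27.7,3.5,-36],[12.3,27.7,3.5,-36]]]'

```text
clock: 1.75
position: [0.5282, -0.044, 0.183]
orientation: [0.913, 0.409, -0.001, -0.0]
wrist_force: [-0.4, 0.5, 0.3]
grip_width: 0.0927
```

```bash
python3 - <<'E'
from h import *
c=cams.calibration("wrist"); save("wrist","w1"); s=r.get_state(); print(s["position"],s["joint_pos"])
np.savez("w1.npz",**{k:np.array(v) for k,v in c.items()})
E
```

```text
[ 0.52762848 -0.04295784  0.18332137] [-1.68961290e-01  3.54826643e-01  1.74129500e+00 -5.03096269e-04
  1.04662185e+00 -1.01151496e+00]
```

View pics/w1.png

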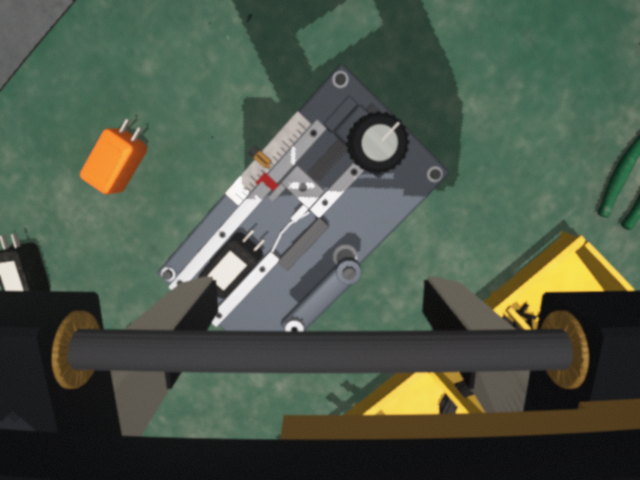

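```bash
python3 - <<'E'
from h import *
z=np.load("w1.npz"); c={k:z[k] for k in z}; c["k1"]=float(c["k1"])
im=cv2.imread("pics/w1.png"); g=cv2.cvtColor(im,cv2.COLOR_BGR2GRAY); hsv=cv2.cvtColor(im,cv2.COLOR_BGR2HSV)
k=(g[95:190,335:420]<45).astype(np.uint8); n,l,st,ce=cv2.connectedComponentsWithStats(k)
i=1+st[1:,4].argmax(); print("ring",st[i]+[335,95,0,0,0],ce[i]+[335,95])
q=[(343,66),(443,171),(160,270)]; J=np.array([(-45,127),(85,127),(-45,-119)])*1e-3
W=np.array([onplane(c,u,v,.012)[:2] for u,v in q])
a=J-J.mean(0); b=W-W.mean(0); th=np.arctan2((a[:,0]*b[:,1]-a[:,1]*b[:,0]).sum(),(a*b).sum())
R=np.array([[np.cos(th),-np.sin(th)],[np.sin(th),np.cos(th)]]); t=W.mean(0)-R@J.mean(0)
print("th",np.degrees(th),"t",t,"res",1e3*(W-J@R.T-t)); print("knob pred",R@[.016,.095]+t)
w=onplane(c,381,142,.078); print("knob cap",w)
for nm,lo,hi in (("red",(0,120,90),(6,255,255)),("brass",(12,110,80),(30,255,255))):
    m=cv2.inRange(hsv,lo,hi)[130:210,230:300]; y,x=np.nonzero(m); print(nm,len(x),x.mean()+230,y.mean()+130)
cv2.imwrite("pics/w1c.png",cv2.resize(im[120:220,230:350],None,fx=6,fy=6,interpolation=cv2.INTER_CUBIC))
E
```

```text
ring [ 345  111   64   63 1633] [375.47030006 142.32088181]
th 4.988236719807832 t [ 0.49625102 -0.06588045] res [[ 4.01755782 -1.74362632]
 [-5.61193694 -4.54563537]
 [ 1.59437912  6.28926169]]
knob pred [0.50393005 0.03015096]
knob cap [0.50469619 0.03121203 0.078     ]
red 158 267.3924050632911 181.24683544303798
brass 153 261.66013071895424 158.7124183006536
```

View pics/w1c.png

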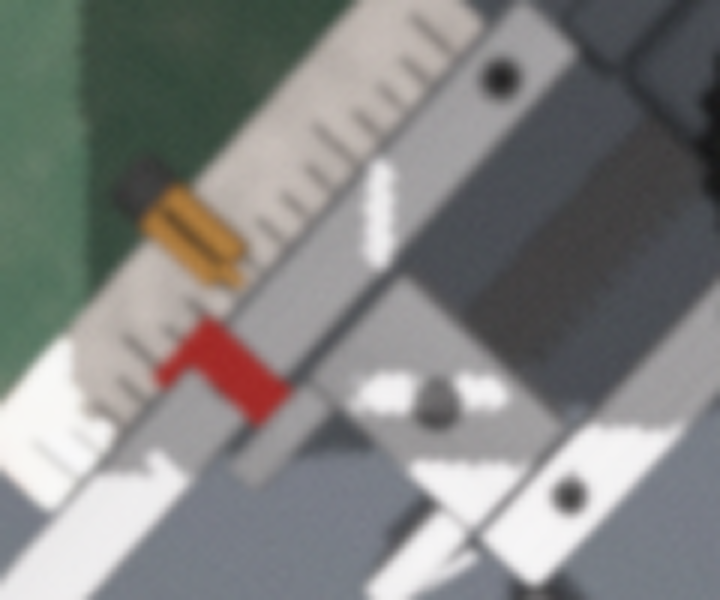

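```bash
python3 - <<'E'
from h import *
z=np.load("w1.npz"); c={k:z[k] for k in z}; j=np.load("jig.npz"); th=np.radians(5.0); t=np.array([.4959,-.0660])
R=np.array([[np.cos(th),-np.sin(th)],[np.sin(th),np.cos(th)]]); np.savez("jig.npz",th=th,t=t)
for n,u,v in (("tip",257.2,183.3),("line",261.7,158.7)):
  for zz in (.0245,.030): print(n,zz,1e3*R.T@(onplane(c,u,v,zz)[:2]-t))
E
```

```text
tip 0.0245 [-28.09806355   8.99856871]
tip 0.03 [-27.79542339   9.96081981]
line 0.0245 [-38.54053772  26.46124603]
line 0.03 [-38.06093864  27.12757335]
```

Call:
servo_tool --plan '[[[2,-3.3,3,0],[3.9,-6.6,6,0],[3.9,-6.6,8,0],[3.9,-6.6,11,0],[3.9,-6.6,13.6,0],[3.9,-6.6,13.6,0],[3.9,-6.6,13.6,0]]]'

```text
clock: 2.5
position: [0.5039, 0.0309, 0.0483]
orientation: [0.912, 0.409, -0.001, -0.0]
wrist_force: [0.6, -0.1, -0.3]
grip_width: 0.0931
```

Call:
servo_tool --plan '[[[0,0,0,8],[0,0,0,16],[0,0,0,24],[0,-0.05,0.1,33],[0,-0.05,0.1,33],[0,-0.05,0.1,33]]]'

```text
clock: 3.1
position: [0.504, 0.0315, 0.0485]
orientation: [0.991, 0.135, 0.0, 0.0]
wrist_force: [0.3, 0.6, -0.3]
grip_width: 0.0929
```

Call:
servo_tool --plan '[[[0,0,0,0],[0,0,0,0],[0,0,0,0],[0,0,0,0],[0,0,0,0],[0,0,0,0],[0,0,0,0],[0,0,0,0]]]' --gripper 0.3 --squeeze 45

```text
clock: 3.9
position: [0.5037, 0.0314, 0.0485]
orientation: [0.991, 0.135, -0.0, 0.0]
wrist_force: [-2.0, 0.7, 2.1]
grip_width: 0.0395
```

Call:
servo_tool --plan '[[[0,0,0,-7],[0,0,0,-14],[0,0,0,-21],[0,0,0,-28],[0,0,0,-35],[0,0,0,-42],[0,0,0,-49],[0,0,0,-49]]]' --gripper 0

```text
clock: 4.7
position: [0.5035, 0.0313, 0.0485]
orientation: [0.845, 0.535, -0.0, 0.0]
wrist_force: [-2.0, -1.6, 2.7]
grip_width: 0.0388
```

```bash
python3 - <<'E'
from h import *
s=r.get_state(); print({k:np.round(v,3) for k,v in s.items()})
E
```

```text
{'clock': np.float64(4.7), 'joint_pos': array([-3.000e-02,  5.220e-01,  1.896e+00, -1.000e-03,  7.240e-01,
       -1.158e+00]), 'dq': array([ 0.004,  0.001,  0.   , -0.004, -0.   ,  0.134]), 'joint_torque': array([  0.34 , -49.397, -20.126,   0.579,  -0.462,  -1.34 ]), 'position': array([0.503, 0.031, 0.048]), 'orientation': array([ 0.845,  0.535, -0.   ,  0.   ]), 'wrist_force': array([-1.985, -1.594,  2.664]), 'ft_torque': array([-0.257,  0.343,  0.378]), 'grip_width': np.float64(0.039)}
```

Call:
servo_tool --plan '[[[0,0,0,-7],[0,0,0,-14],[0,0,0,-21],[0,0,0,-28],[0,0,0,-35],[0,0,0,-42],[0,0,0,-49],[0,0,0,-49]]]'

```text
clock: 5.5
position: [0.5034, 0.031, 0.0485]
orientation: [0.547, 0.837, -0.001, -0.0]
wrist_force: [-1.2, -3.4, 1.4]
grip_width: 0.0388
```

Call:
servo_tool --plan '[[[0,0,0,-7],[0,0,0,-14],[0,0,0,-21],[0,0,0,-28],[0,0,0,-35],[0,0,0,-40],[0,0,0,-40]]]'

```text
clock: 6.2
position: [0.5035, 0.0308, 0.0485]
orientation: [0.23, 0.973, -0.001, -0.0]
wrist_force: [-0.7, -3.6, 0.9]
grip_width: 0.039
```

```bash
cat >> h.py <<'E'
def look(name):
    s=r.get_state(); c=cams.calibration("wrist"); im=save("wrist",name); np.savez(name+".npz",**{k:np.array(v) for k,v in c.items()})
    print("pos",s["position"].round(4),"j1,j6",np.degrees(s["joint_pos"][[0,5]]).round(1),"tz",s["ft_torque"].round(2),"F",s["wrist_force"].round(1))
    return c,im
J=np.load("jig.npz"); th=float(J["th"]); Rj=np.array([[np.cos(th),-np.sin(th)],[np.sin(th),np.cos(th)]]); tj=J["t"]
def tojig(c,u,v,z): return 1e3*Rj.T@(onplane(c,u,v,z)[:2]-tj)
E
python3 - <<'E'
from h import *
c,im=look("w2"); g=lambda x,y,z: proj(c,[*(Rj@[x/1e3,y/1e3]+tj),z/1e3])
p=np.array([g(-38,26,24.5),g(-29.5,34,24.5)]); print(p)
u,v=p.mean(0).astype(int); u=min(max(u,70),570); v=min(max(v,50),430)
cv2.imwrite("pics/w2c.png",cv2.resize(im[v-50:v+50,u-65:u+65,::-1],None,fx=6,fy=6,interpolation=cv2.INTER_CUBIC)); print("crop origin",u-65,v-50)
E
```

```text
pos [0.5035 0.0308 0.0485] j1,j6 [  -1.7 -155.1] tz [-0.55  0.14  0.34] F [-0.7 -3.6  0.9]
[[341.9401243   98.65651494]
 [335.1652109  123.77911523]]
crop origin 273 61
```

View pics/w2c.png

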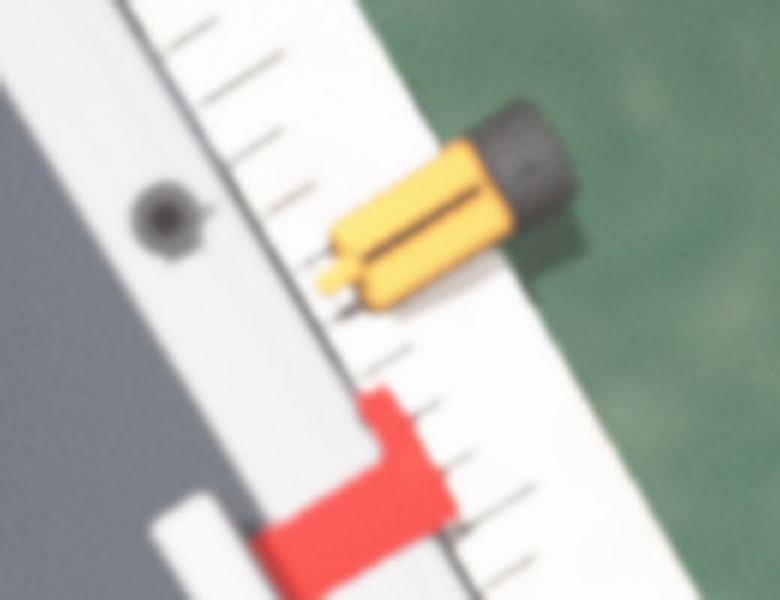

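```bash
cat >> h.py <<'E'
def gauge(c,im,zb=.0245):  # im RGB
    hsv=cv2.cvtColor(np.ascontiguousarray(im),cv2.COLOR_RGB2HSV); out=[]
    for lo,hi,z in (((0,130,90),(7,255,255),.0245),((12,110,80),(30,255,255),zb)):
        v,u=np.nonzero(cv2.inRange(hsv,lo,hi)); P=np.array([tojig(c,a,b,z) for a,b in zip(u,v)])
        out.append(P[(P[:,0]>-50)&(P[:,0]<-12)&(P[:,1]>-10)&(P[:,1]<70)])
    R,B=out; tip=R[R[:,0]<-27]
    Bm=B[(B[:,0]<B[:,0].max()-3)]
    return dict(tip=np.sort(tip[:,1])[:6].round(1),red_x=(R[:,0].min().round(1),R[:,0].max().round(1)),brass_y=(Bm[:,1].min().round(2),Bm[:,1].max().round(2)),mid=((Bm[:,1].min()+Bm[:,1].max())/2).round(2),bmean=Bm.mean(0).round(2))
E
python3 - <<'E'
from h import *
for n in ("w1","w2"):
    z=np.load(n+".npz"); c={k:z[k] for k in z}; im=cv2.imread(f"pics/{n}.png")[:,:,::-1]
    for zb in (.0205,.0245,.0285): print(n,zb,gauge(c,im,zb))
z=np.load("w2.npz"); c={k:z[k] for k in z}
for n,u,v in (("tip",358,397),("tip",388,390),("line",375,256),("line",480,190),("nib",335,278)): print(n,tojig(c,u/6+273,v/6+61,.0245))
E
```

```text
w1 0.0205 {'tip': array([ 9.1,  9.1,  9.6,  9.7, 10.2, 10.3]), 'red_x': (np.float64(-29.7), np.float64(-15.2)), 'brass_y': (np.float64(22.08), np.float64(29.68)), 'mid': np.float64(25.88), 'bmean': array([-39.7 ,  25.98])}
w1 0.0245 {'tip': array([ 9.1,  9.1,  9.6,  9.7, 10.2, 10.3]), 'red_x': (np.float64(-29.7), np.float64(-15.2)), 'brass_y': (np.float64(22.61), np.float64(30.12)), 'mid': np.float64(26.37), 'bmean': array([-39.38,  26.48])}
w1 0.0285 {'tip': array([ 9.1,  9.1,  9.6,  9.7, 10.2, 10.3]), 'red_x': (np.float64(-29.7), np.float64(-15.2)), 'brass_y': (np.float64(23.14), np.float64(30.56)), 'mid': np.float64(26.85), 'bmean': array([-39.02,  26.97])}
w2 0.0205 {'tip': array([35. , 35.1, 35.1, 35.2, 35.4, 35.5]), 'red_x': (np.float64(-30.0), np.float64(-14.7)), 'brass_y': (np.float64(21.91), np.float64(29.84)), 'mid': np.float64(25.87), 'bmean': array([-39.43,  25.96])}
w2 0.0245 {'tip': array([35. , 35.1, 35.1, 35.2, 35.4, 35.5]), 'red_x': (np.float64(-30.0), np.float64(-14.7)), 'brass_y': (np.float64(22.28), np.float64(30.04)), 'mid': np.float64(26.16), 'bmean': array([-39.01,  26.25])}
w2 0.0285 {'tip': array([35. , 35.1, 35.1, 35.2, 35.4, 35.5]), 'red_x': (np.float64(-30.0), np.float64(-14.7)), 'brass_y': (np.float64(22.65), np.float64(30.24)), 'mid': np.float64(26.44), 'bmean': array([-38.6 ,  26.54])}
tip [-27.70969126  34.70330702]
tip [-29.97392966  35.47179346]
line [-34.31317265  26.35451887]
line [-43.71109794  26.37954618]
nib [-30.83617166  26.13972657]
```

Call:
servo_tool --plan '[[[0,0,0,7],[0,0,0,14],[0,0,0,21],[0,0,0,28],[0,0,0,35],[0,0,0,42],[0,0,0,48],[0,0,0,48]]]'

```text
clock: 7.05
position: [0.5034, 0.031, 0.0485]
orientation: [0.609, 0.793, -0.001, 0.0]
wrist_force: [-2.0, -0.3, 2.1]
grip_width: 0.0395
```

```bash
python3 - <<'E'
from h import *
c,im=look("w3"); print(gauge(c,im))
E
```

```text
pos [0.5034 0.031  0.0485] j1,j6 [  -1.7 -106.6] tz [-0.07  0.34 -0.36] F [-2.  -0.3  2.1]
{'tip': array([29.2, 29.6, 29.7, 29.8, 30.1, 30.2]), 'red_x': (np.float64(-30.3), np.float64(-14.5)), 'brass_y': (np.float64(23.1), np.float64(31.65)), 'mid': np.float64(27.37), 'bmean': array([-39.99,  27.99])}
```

```bash
python3 - <<'E'
from h import *
z=np.load("w3.npz"); c={k:z[k] for k in z}; im=cv2.imread("pics/w3.png")
u,v=map(int,proj(c,[*(Rj@[-.034,.028]+tj),.0245])); print("origin",u-65,v-50)
cv2.imwrite("pics/w3c.png",cv2.resize(im[v-50:v+50,u-65:u+65],None,fx=6,fy=6,interpolation=cv2.INTER_CUBIC))
E
```

```text
origin 134 106
```

View pics/w3c.png

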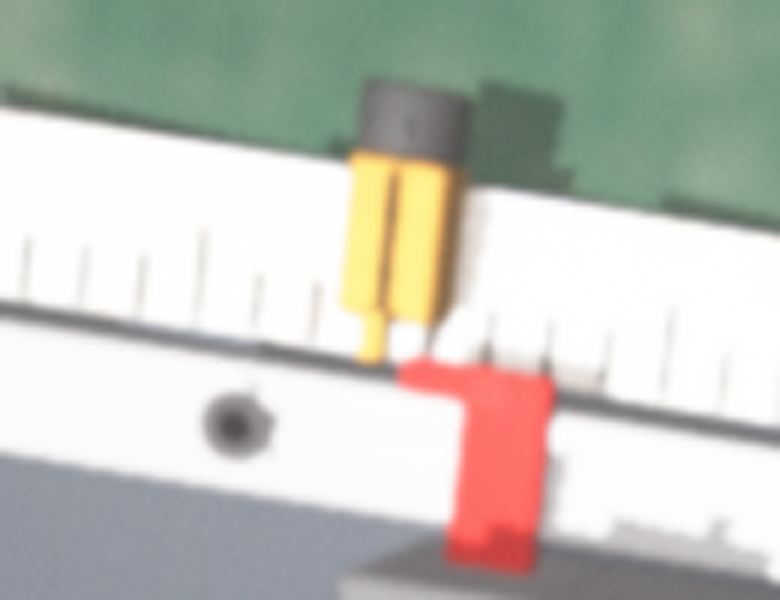

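```bash
python3 - <<'E'
from h import *
L={"w1":[(175,220),(200,248)],"w2":[(375,256),(480,190)],"w3":[(393,170),(381,305)]}
O={"w1":(230,120),"w2":(273,61),"w3":(134,106)}; T={"w1":[(163,380)],"w2":[(373,390)],"w3":[(398,376)]}
for n in L:
    z=np.load(n+".npz"); c={k:z[k] for k in z}
    print(n,"cam jig",(1e3*Rj.T@(c["position"][:2]-tj)).round(0))
    for zz in (.0185,.0205,.0225,.0245,.0265): print(zz,[tojig(c,u/6+O[n][0],v/6+O[n][1],zz).round(2).tolist() for u,v in L[n]],"tip",tojig(c,T[n][0][0]/6+O[n][0],T[n][0][1]/6+O[n][1],zz).round(2))
E
```

```text
w1 cam jig [-10.  66.]
0.0185 [[-41.69, 25.55], [-36.65, 25.05]] tip [-28.43   7.91]
0.0205 [[-41.5, 25.79], [-36.49, 25.29]] tip [-28.32   8.26]
0.0225 [[-41.31, 26.03], [-36.33, 25.54]] tip [-28.21   8.61]
0.0245 [[-41.12, 26.28], [-36.17, 25.79]] tip [-28.1    8.96]
0.0265 [[-40.93, 26.52], [-36.01, 26.03]] tip [-27.99   9.31]
w2 cam jig [-18.  40.]
0.0185 [[-34.83, 25.94], [-44.53, 25.96]] tip [-29.33  34.71]
0.0205 [[-34.66, 26.07], [-44.26, 26.1]] tip [-29.21  34.76]
0.0225 [[-34.49, 26.21], [-43.98, 26.24]] tip [-29.1   34.81]
0.0245 [[-34.31, 26.35], [-43.71, 26.38]] tip [-28.98  34.86]
0.0265 [[-34.14, 26.49], [-43.44, 26.52]] tip [-28.86  34.91]
w3 cam jig [-48.  84.]
0.0185 [[-44.18, 24.95], [-33.28, 25.17]] tip [-27.77  27.19]
0.0205 [[-44.22, 25.55], [-33.43, 25.77]] tip [-27.98  27.77]
0.0225 [[-44.26, 26.16], [-33.58, 26.37]] tip [-28.18  28.35]
0.0245 [[-44.29, 26.76], [-33.73, 26.97]] tip [-28.39  28.93]
0.0265 [[-44.33, 27.36], [-33.88, 27.57]] tip [-28.59  29.51]
```

Call:
servo_tool --plan '[[[0,0,0,2.5],[0,0,0,5],[0,0,0,5],[0,0,0,5]]]'

```text
clock: 7.5
position: [0.5034, 0.031, 0.0485]
orientation: [0.641, 0.768, -0.001, -0.0]
wrist_force: [-1.7, -2.1, 1.2]
grip_width: 0.0391
```

Call:
servo_tool --plan '[[[0,0,0,0],[0,0,0,0],[0,0,0,0],[0,0,0,0],[0,0,-2.5,0],[0,0,-5,0],[0,0,-5,0]]]' --gripper 0.8

```text
clock: 8.2
position: [0.5051, 0.0311, 0.101]
orientation: [0.641, 0.768, 0.001, 0.002]
wrist_force: [0.5, 0.6, -0.6]
grip_width: 0.074
```

```bash
python3 - <<'E'
from h import *
s=r.get_state(); Rt=Rotation.from_quat(s["orientation"]).as_matrix(); c=cams.calibration("wrist")
tgt=Rj@[-.034,.026]+tj; print(s["position"],s["wrist_force"],s["grip_width"]); d=tgt-np.array(c["position"])[:2]
print("cm",100*Rt.T@[*d,.09-s["position"][2]], "knob->tcp jig",1e3*Rj.T@(s["position"][:2]-tj))
E
```

```text
[0.5050699  0.03108848 0.10102093] [ 0.49625093  0.5523096  -0.60547396] 0.0740414764458006
cm [-6.43221285  0.78629169  1.11587721] knob->tcp jig [17.59682224 95.9198174 ]
```

Call:
servo_tool --plan '[[[-3.2,0.4,0,0],[-6.4,0.8,0.5,0],[-6.4,0.8,1,0],[-6.4,0.8,1,0],[-6.4,0.8,1,0]]]'

```text
clock: 8.7
position: [0.5238, -0.0297, 0.0906]
orientation: [0.641, 0.768, 0.001, 0.001]
wrist_force: [1.0, -0.3, -0.8]
grip_width: 0.0743
```

```bash
python3 - <<'E'
from h import *
c,im=look("w4"); print("cam jig",1e3*Rj.T@(np.array(c["position"])[:2]-tj), c["position"])
u,v=map(int,proj(c,[*(Rj@[-.034,.027]+tj),.0245])); print("origin",u-40,v-30)
cv2.imwrite("pics/w4c.png",cv2.resize(im[v-30:v+30,u-40:u+40,::-1],None,fx=10,fy=10,interpolation=cv2.INTER_CUBIC)); print(gauge(c,im))
E
```

```text
pos [ 0.5238 -0.0297  0.0906] j1,j6 [  -8.3 -108.6] tz [ 0.01 -0.    0.03] F [ 1.  -0.3 -0.8]
cam jig [-34.23091934  27.02655218] [ 0.45944382 -0.04205971  0.25649336]
origin 280 116
{'tip': array([28.4, 28.4, 28.9, 28.9, 29. , 29.5]), 'red_x': (np.float64(-30.1), np.float64(-14.4)), 'brass_y': (np.float64(21.75), np.float64(29.33)), 'mid': np.float64(25.54), 'bmean': array([-40.09,  25.82])}
```

View pics/w4c.png

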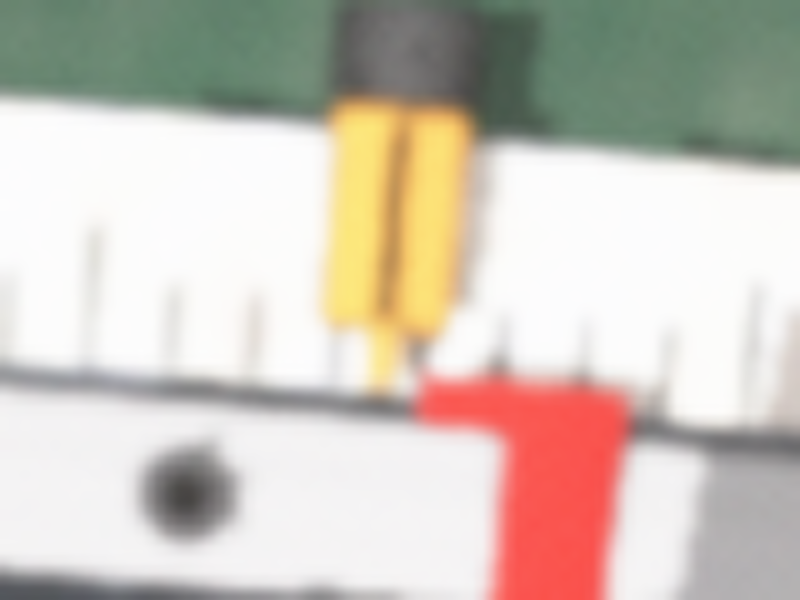

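Call:
servo_tool --plan '[[[3.2,-0.5,0,0],[6.3,-0.9,0,0],[6.3,-0.9,0,0],[6.3,-0.9,2.1,0],[6.3,-0.9,4.2,0],[6.3,-0.9,4.2,0],[6.3,-0.9,4.2,0]]]'

```text
clock: 9.45
position: [0.504, 0.0308, 0.0491]
orientation: [0.64, 0.768, 0.001, 0.001]
wrist_force: [-0.7, -0.3, 0.6]
grip_width: 0.0743
```

Call:
servo_tool --plan '[[[0,0,0,0],[0,0,0,0],[0,0,0,0],[0,0,0,0],[0,0,0,0],[0,0,0,0]]]' --gripper 0

```text
clock: 10.05
position: [0.5041, 0.0311, 0.0494]
orientation: [0.641, 0.768, 0.001, 0.001]
wrist_force: [-1.0, 3.8, 3.5]
grip_width: 0.0391
```

Call:
servo_tool --plan '[[[0,0,0,2],[0,0,0,4],[0,0,0,6],[0,0,0,8],[0,0,0,9],[0,0,0,9],[0,0,0,9]]]'

```text
clock: 10.75
position: [0.5041, 0.031, 0.0494]
orientation: [0.699, 0.716, 0.001, 0.001]
wrist_force: [-0.0, 0.6, 1.0]
grip_width: 0.0392
```

Call:
servo_tool --plan '[[[0,0,0,0],[0,0,0,0],[0,0,0,0],[0,0,0,0],[0,0,-2.5,0],[0,0,-5,0],[0,0,-5,0]]]' --gripper 0.8

```text
clock: 11.45
position: [0.5055, 0.031, 0.1019]
orientation: [0.699, 0.716, 0.002, 0.003]
wrist_force: [1.2, -0.6, -0.1]
grip_width: 0.0744
```

```bash
python3 - <<'E'
from h import *
s=r.get_state(); Rt=Rotation.from_quat(s["orientation"]).as_matrix(); c=cams.calibration("wrist")
tgt=Rj@[-.034,.027]+tj; print(s["position"],s["orientation"],s["wrist_force"],s["grip_width"]); d=tgt-np.array(c["position"])[:2]
print("cm",100*Rt.T@[*d,.09-s["position"][2]])
E
```

```text
[0.50547191 0.03099142 0.10190215] [0.69853556 0.71556556 0.00239287 0.00287628] [ 1.19099053 -0.64010957 -0.14769179] 0.074407277348065
cm [-7.12846068  1.8581453   1.20959165]
```

Call:
servo_tool --plan '[[[-3.5,0.9,0,0],[-7.1,1.9,0.6,0],[-7.1,1.9,1.2,0],[-7.1,1.9,1.2,0],[-7.1,1.9,1.2,0]]]'

```text
clock: 11.95
position: [0.5257, -0.0388, 0.0896]
orientation: [0.698, 0.716, 0.002, 0.002]
wrist_force: [-1.1, 0.3, 0.3]
grip_width: 0.0738
```

```bash
python3 - <<'E'
from h import *
c,im=look("w5"); print("cam jig",1e3*Rj.T@(np.array(c["position"])[:2]-tj))
u,v=map(int,proj(c,[*(Rj@[-.034,.027]+tj),.0245])); print("origin",u-40,v-30)
cv2.imwrite("pics/w5c.png",cv2.resize(im[v-30:v+30,u-40:u+40,::-1],None,fx=10,fy=10,interpolation=cv2.INTER_CUBIC)); print(gauge(c,im))
E
```

```text
pos [ 0.5257 -0.0388  0.0896] j1,j6 [  -9.3 -100.7] tz [ 0.02 -0.05 -0.01] F [-1.1  0.3  0.3]
cam jig [-33.88841319  27.88952174]
origin 278 114
{'tip': array([26.2, 26.3, 26.8, 26.9, 26.9, 26.9]), 'red_x': (np.float64(-30.1), np.float64(-14.6)), 'brass_y': (np.float64(22.13), np.float64(29.55)), 'mid': np.float64(25.84), 'bmean': array([-39.16,  25.87])}
```

View pics/w5c.png

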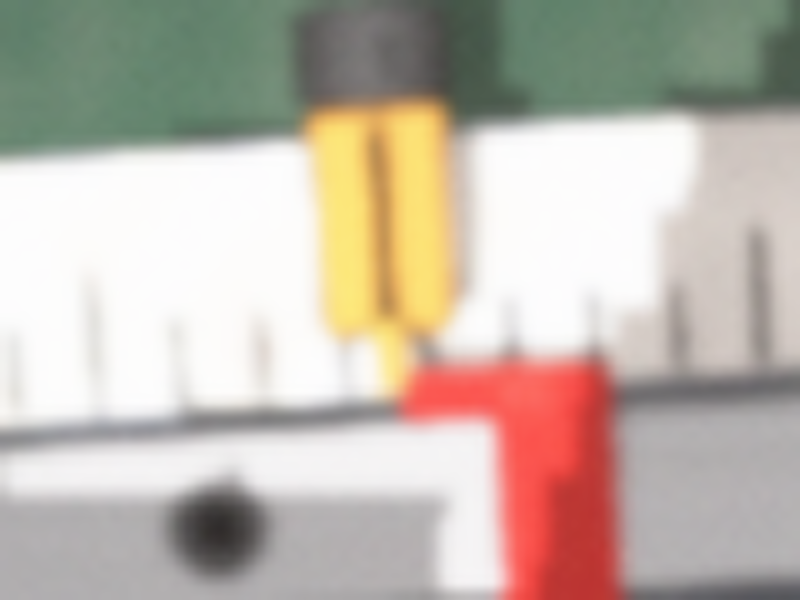

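Call:
servo_tool --plan '[[[3.5,-1,0,0],[7,-2,0,0],[7,-2,0,0],[7,-2,2,0],[7,-2,4,0],[7,-2,4,0],[7,-2,4,0]]]'

```text
clock: 12.7
position: [0.5045, 0.0309, 0.0501]
orientation: [0.698, 0.716, 0.002, 0.002]
wrist_force: [0.5, -0.8, 0.3]
grip_width: 0.0739
```

Call:
servo_tool --plan '[[[0,0,0,0],[0,0,0,0],[0,0,0,0],[0,0,0,0],[0,0,0,0],[0,0,0,0]]]' --gripper 0

```text
clock: 13.3
position: [0.5046, 0.031, 0.0502]
orientation: [0.698, 0.716, 0.002, 0.002]
wrist_force: [-0.8, 2.1, 3.4]
grip_width: 0.0391
```

Call:
servo_tool --plan '[[[0,0,0,1],[0,0,0,2],[0,0,0,3],[0,0,0,3],[0,0,0,3]]]'

```text
clock: 13.8
position: [0.5045, 0.031, 0.0502]
orientation: [0.717, 0.697, 0.002, 0.002]
wrist_force: [-0.2, 0.2, 2.1]
grip_width: 0.0389
```

Call:
servo_tool --plan '[[[0,0,0,0],[0,0,0,0],[0,0,0,0],[0,0,0,0],[0,0,-2.5,0],[0,0,-5,0],[0,0,-5,0]]]' --gripper 0.8

```text
clock: 14.5
position: [0.5058, 0.031, 0.1028]
orientation: [0.717, 0.697, 0.004, 0.004]
wrist_force: [-0.1, 0.2, 0.2]
grip_width: 0.0743
```

Call:
servo_tool --plan '[[[-3.5,1,0,0],[-7.2,2.1,0.6,0],[-7.2,2.1,1.2,0],[-7.2,2.1,1.2,0],[-7.2,2.1,1.2,0]]]'

```text
clock: 15.0
position: [0.5243, -0.0408, 0.0905]
orientation: [0.717, 0.698, 0.004, 0.003]
wrist_force: [-0.3, 0.0, -0.3]
grip_width: 0.0744
```

```bash
python3 - <<'E'
from h import *
c,im=look("w6"); print("cam jig",1e3*Rj.T@(np.array(c["position"])[:2]-tj))
u,v=map(int,proj(c,[*(Rj@[-.034,.027]+tj),.0245])); print("origin",u-40,v-30)
cv2.imwrite("pics/w6c.png",cv2.resize(im[v-30:v+30,u-40:u+40,::-1],None,fx=10,fy=10,interpolation=cv2.INTER_CUBIC)); print(gauge(c,im))
E
```

```text
pos [ 0.5243 -0.0408  0.0905] j1,j6 [ -9.6 -98.1] tz [0.04 0.01 0.01] F [-0.3  0.  -0.3]
cam jig [-35.71192731  29.32793582]
origin 276 116
{'tip': array([25.6, 25.7, 26.1, 26.2, 26.3, 26.3]), 'red_x': (np.float64(-30.1), np.float64(-14.4)), 'brass_y': (np.float64(21.75), np.float64(29.29)), 'mid': np.float64(25.52), 'bmean': array([-39.28,  25.83])}
```

View pics/w6c.png

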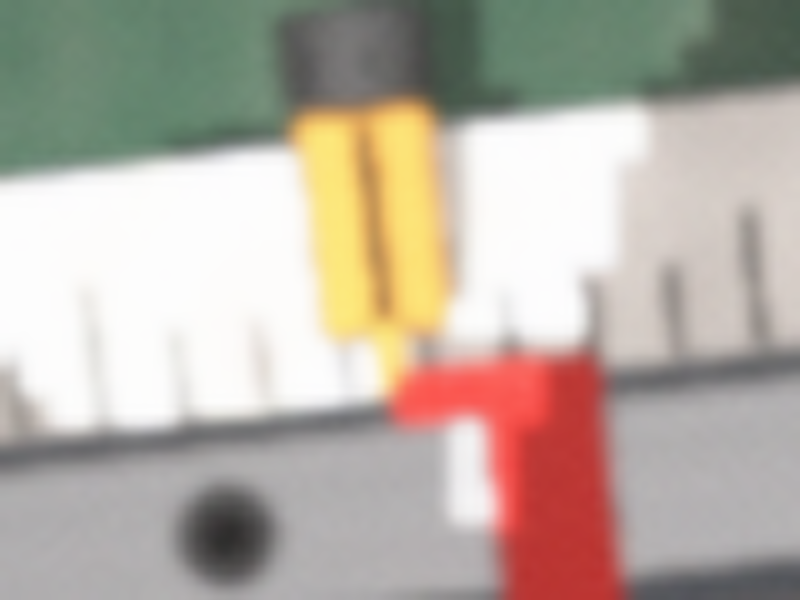

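Call:
servo_tool --plan '[[[-2.5,-0.3,0,7],[-5,-0.6,0,14],[-7.5,-0.9,0,21],[-10,-1.2,0,28],[-12.5,-1.4,0,35],[-14,-1.4,0,42],[-14,-1.4,0,49],[-14,-1.4,0,56]]]' --gripper 0

```text
clock: 15.85
position: [0.5069, -0.1799, 0.0908]
orientation: [0.961, 0.277, 0.005, 0.002]
wrist_force: [0.1, -0.8, -0.0]
grip_width: 0.0152
```

Call:
servo_tool --plan '[[[0,0,0,7],[0,0,0,14],[0,0,0,21],[0,0,0,27.5],[0,0,0,27.5],[0,0,0,27.5]]]'

```text
clock: 16.45
position: [0.507, -0.1793, 0.0908]
orientation: [0.999, 0.043, 0.005, 0.0]
wrist_force: [-0.1, 0.3, -0.5]
grip_width: 0.0002
```

```bash
python3 - <<'E'
from h import *
c,im=look("w7"); s=r.get_state(); Rt=Rotation.from_quat(s["orientation"]).as_matrix()
print(s["grip_width"],Rt.round(4).tolist()); tgt=Rj@[-.0005,-.115]+tj
print("cm",100*Rt.T@[*(tgt-s["position"][:2]),.0225-s["position"][2]],"turn to 5deg:",np.degrees(np.arctan2(Rt[1,0],Rt[0,0]))-np.degrees(th))
print("cam jig",1e3*Rj.T@(np.array(c["position"])[:2]-tj))
E
```

```text
pos [ 0.507  -0.1793  0.0908] j1,j6 [-24.6 -29.7] tz [-0.04  0.05  0.04] F [-0.1  0.3 -0.5]
-3.0101432313640983e-05 [[0.9962, 0.086, 0.0108], [0.086, -0.9963, -0.0], [0.0108, 0.001, -0.9999]]
cm [-0.24246968  0.09979626  6.83246936] turn to 5deg: -0.06635888845260052
cam jig [ -0.38960657 -49.30050319]
```

View pics/w7.png

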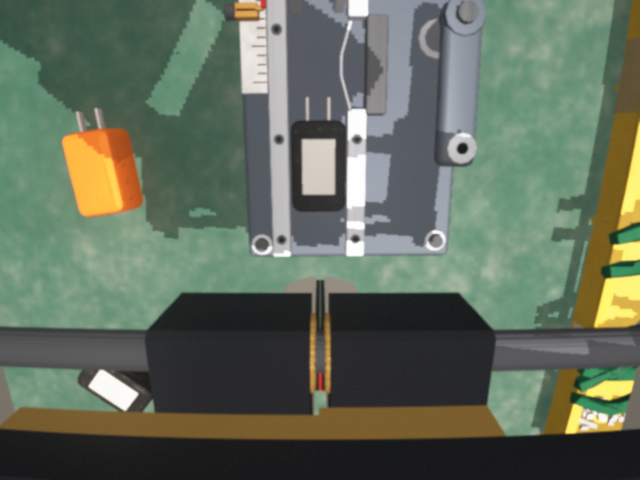

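Call:
servo_tool --plan '[[[-0.25,0.1,3,0],[-0.25,0.1,5.5,0],[-0.25,0.1,6.8,0],[-0.25,0.1,6.8,0],[-0.25,-0.5,6.8,0],[-0.25,-1,6.8,0],[-0.25,-1,6.8,0]]]'

```text
clock: 17.2
position: [0.5048, -0.1691, 0.0237]
orientation: [0.999, 0.044, 0.006, 0.0]
wrist_force: [0.4, -0.6, 1.0]
grip_width: 0.0002
```

Call:
servo_tool --plan '[[[0,-0.2,0,0],[0,-0.4,0,0],[0,-0.6,0,0],[0,-0.8,0,0],[0,-1,0,0],[0,-1.2,0,0],[0,-1.4,0,0],[0,-1.4,0,0]]]'

```text
clock: 18.0
position: [0.5035, -0.1549, 0.0237]
orientation: [0.999, 0.044, 0.006, 0.0]
wrist_force: [1.0, 0.2, -0.4]
grip_width: 0.0007
```

Call:
servo_tool --plan '[[[0,-0.2,0,0],[0,-0.4,0,0],[0,-0.6,0,0],[0,-0.8,0,0],[0,-1,0,0],[0,-1.2,0,0],[0,-1.4,0,0],[0,-1.6,0,0]]]'

```text
clock: 18.8
position: [0.5021, -0.1389, 0.0237]
orientation: [0.999, 0.044, 0.006, 0.001]
wrist_force: [-1.3, -3.6, 0.5]
grip_width: 0.0005
```

```bash
cat >> h.py <<'E'
def where(name):
    c,im=look(name); s=r.get_state(); print("tcp jig",(1e3*Rj.T@(s["position"][:2]-tj)).round(1),"F jig",(Rj.T@s["wrist_force"][:2]).round(1))
    # white label on adapter top (z=38)
    g=im.astype(int); m=((g.min(2)>120)).astype(np.uint8); n,l,st,ce=cv2.connectedComponentsWithStats(m)
    for i in range(1,n):
        if st[i,4]>300:
            a=tojig(c,*ce[i],.038)
            if abs(a[0])<8 and -80<a[1]<30: print("blob",a.round(1),st[i])
    return c,im
E
python3 - <<'E'
from h import *
where("w8")
E
```

```text
pos [ 0.5021 -0.1389  0.0237] j1,j6 [-20.7 -26. ] tz [-0.62  0.26  0.06] F [-1.3 -3.6  0.5]
tcp jig [ -0.2 -72.9] F jig [ 0.3 -3.4]
blob [  0.4 -38.1] [ 297  185   49   78 3582]
blob [  7.2 -65.4] [325 282  32  30 350]
```

Call:
servo_tool --plan '[[[0,-0.2,0,0],[0,-0.4,0,0],[0,-0.6,0,0],[0,-0.8,0,0],[0,-1,0,0],[0,-1.2,0,0],[0,-1.4,0,0],[0,-1.6,0,0]]]'

```text
clock: 19.65
position: [0.5005, -0.1225, 0.0236]
orientation: [0.999, 0.044, 0.006, 0.0]
wrist_force: [-2.1, -3.7, 1.9]
grip_width: 0.0006
```

Call:
servo_tool --plan '[[[0,-0.2,0,0],[0,-0.4,0,0],[0,-0.6,0,0],[0,-0.8,0,0],[0,-1,0,0],[0,-1.2,0,0],[0,-1.4,0,0]]]'

```text
clock: 20.35
position: [0.4992, -0.1084, 0.0235]
orientation: [0.999, 0.044, 0.006, 0.0]
wrist_force: [-2.4, -3.7, 1.1]
grip_width: 0.0005
```

```bash
python3 - <<'E'
from h import *
c,im=where("w9"); print("tip px",proj(c,[*(Rj@[-.0295,.026]+tj),.0245])); print(gauge(c,im))
E
```

```text
pos [ 0.4992 -0.1084  0.0235] j1,j6 [-17.6 -22.8] tz [-0.68  0.43  0.06] F [-2.4 -3.7  1.1]
tcp jig [ -0.4 -42.3] F jig [-1.5 -1.9]
blob [-0.4 -7.9] [ 296  187   48   77 3559]
blob [  7.1 -34.9] [325 283  32  29 309]
tip px (np.float64(247.74331772926692), np.float64(136.42661010361184))
{'tip': array([25.8, 26.2, 26.2, 26.2, 26.2, 26.2]), 'red_x': (np.float64(-30.2), np.float64(-15.4)), 'brass_y': (np.float64(21.88), np.float64(29.47)), 'mid': np.float64(25.67), 'bmean': array([-38.26,  25.64])}
```

Call:
servo_tool --plan '[[[0,-0.1,0,0],[0,-0.2,0,0],[0,-0.3,0,0],[0,-0.4,0,0],[0,-0.5,0,0],[0,-0.55,0,0],[0,-0.55,0,0]]]'

```text
clock: 21.1
position: [0.4987, -0.1026, 0.0235]
orientation: [0.999, 0.044, 0.006, 0.0]
wrist_force: [-1.4, -2.7, 0.2]
grip_width: 0.0002
```

Call:
servo_tool --plan '[[[0,-0.05,0,0],[0,-0.05,0,0]]]'

```text
clock: 21.3
position: [0.4987, -0.102, 0.0235]
orientation: [0.999, 0.044, 0.006, 0.0]
wrist_force: [-1.8, -3.1, 0.9]
grip_width: 0.0004
```

Call:
servo_tool --plan '[[[0,-0.05,0,0],[0,-0.05,0,0]]]'

```text
clock: 21.5
position: [0.4986, -0.1015, 0.0235]
orientation: [0.999, 0.044, 0.006, 0.0]
wrist_force: [-1.9, -3.0, 1.6]
grip_width: 0.0007
```

Call:
servo_tool --plan '[[[0,-0.04,0,0],[0,-0.04,0,0]]]'

```text
clock: 21.7
position: [0.4986, -0.1011, 0.0235]
orientation: [0.999, 0.044, 0.006, 0.0]
wrist_force: [-1.7, -3.9, 0.7]
grip_width: 0.0003
```

Call:
servo_tool --plan '[[[0,-0.03,0,0],[0,-0.03,0,0]]]'

```text
clock: 21.9
position: [0.4986, -0.1008, 0.0235]
orientation: [0.999, 0.044, 0.006, 0.0]
wrist_force: [-1.6, -3.5, 1.5]
grip_width: 0.0006
```

Call:
servo_tool --plan '[[[0,-0.03,0,0],[0,-0.03,0,0]]]'

```text
clock: 22.1
position: [0.4985, -0.1005, 0.0235]
orientation: [0.999, 0.044, 0.006, 0.0]
wrist_force: [-2.2, -4.3, 1.6]
grip_width: 0.0002
```

Call:
servo_tool --plan '[[[0,-0.03,0,0],[0,-0.03,0,0]]]'

```text
clock: 22.3
position: [0.4985, -0.1003, 0.0235]
orientation: [0.999, 0.044, 0.006, 0.0]
wrist_force: [-2.0, -5.0, -0.0]
grip_width: 0.0003
```

Call:
servo_tool --plan '[[[0,-0.02,0,0],[0,-0.02,0,0]]]'

```text
clock: 22.5
position: [0.4985, -0.1003, 0.0235]
orientation: [0.999, 0.044, 0.006, 0.001]
wrist_force: [-2.4, -5.3, 1.5]
grip_width: 0.0006
```

Call:
servo_tool --plan '[[[0,-0.03,0,0],[0,-0.03,0,0]]]'

```text
clock: 22.7
position: [0.4986, -0.1003, 0.0236]
orientation: [0.999, 0.044, 0.006, 0.001]
wrist_force: [-3.0, -6.1, 1.4]
grip_width: 0.0003
```

Call:
servo_tool --plan '[[[0,-0.03,0,0],[0,-0.03,0,0]]]'

```text
clock: 22.9
position: [0.4986, -0.1003, 0.0236]
orientation: [0.999, 0.044, 0.006, 0.001]
wrist_force: [-2.0, -6.0, 0.9]
grip_width: 0.0005
```

Call:
servo_tool --plan '[[[0,-0.05,0,0],[0,-0.05,0,0]]]'

```text
clock: 23.1
position: [0.4986, -0.1003, 0.0236]
orientation: [0.999, 0.044, 0.006, 0.001]
wrist_force: [-1.3, -8.1, -0.0]
grip_width: 0.0006
```

Call:
servo_tool --plan '[[[0,-0.07,0,0],[0,-0.07,0,0]]]'

```text
clock: 23.3
position: [0.4986, -0.1002, 0.0237]
orientation: [0.999, 0.044, 0.006, 0.002]
wrist_force: [-2.4, -10.7, -0.5]
grip_width: 0.0004
```

Call:
servo_tool --plan '[[[0,-0.09,0,0],[0,-0.105,0,0],[0,-0.105,0,0]]]'

```text
clock: 23.6
position: [0.4986, -0.1002, 0.0237]
orientation: [0.999, 0.045, 0.006, 0.003]
wrist_force: [-2.5, -12.5, -0.6]
grip_width: 0.0006
```

Call:
servo_tool --plan '[[[0,-0.13,0,0],[0,-0.13,0,0],[0,-0.13,0,0]]]'

```text
clock: 23.9
position: [0.4987, -0.1001, 0.0238]
orientation: [0.999, 0.045, 0.006, 0.004]
wrist_force: [-2.4, -13.7, 0.5]
grip_width: 0.0007
```

Call:
servo_tool --plan '[[[0,-0.15,0,0],[0,-0.155,0,0],[0,-0.155,0,0],[0,-0.155,0,0],[0,-0.155,0,0],[0,-0.155,0,0]]]'

```text
clock: 24.5
position: [0.4988, -0.1001, 0.0239]
orientation: [0.999, 0.045, 0.007, 0.005]
wrist_force: [-3.7, -15.9, -0.2]
grip_width: 0.0008
```

Call:
servo_tool --plan '[[[0,-0.16,0,0],[0,-0.16,0,0],[0,-0.16,0,0],[0,-0.16,0,0],[0,-0.16,0,0],[0,-0.16,0,0],[0,-0.16,0,0]]]'

```text
clock: 25.2
position: [0.4988, -0.1, 0.0241]
orientation: [0.999, 0.045, 0.007, 0.006]
wrist_force: [-4.2, -17.6, 0.5]
grip_width: 0.0003
```

```bash
python3 - <<'E'
from h import *
c,im=where("w10"); print(gauge(c,im))
E
```

```text
pos [ 0.4988 -0.1     0.0241] j1,j6 [-16.4 -21.1] tz [-3.19  0.72 -0.  ] F [ -4.2 -17.6   0.5]
tcp jig [ -0.1 -34.2] F jig [ -5.9 -17.1]
blob [-0.3  0.6] [ 296  187   48   76 3541]
{'tip': array([26. , 26. , 26.4, 26.4, 26.4, 26.4]), 'red_x': (np.float64(-30.3), np.float64(-15.4)), 'brass_y': (np.float64(21.99), np.float64(29.71)), 'mid': np.float64(25.85), 'bmean': array([-38.59,  25.96])}
```

Call:
servo_tool --plan '[[[0,-0.15,0,0],[0,-0.15,0,0],[0,-0.15,0,0],[0,-0.15,0,0],[0,-0.15,0,0],[0,-0.15,0,0],[0,-0.15,0,0],[0,-0.15,0,0]]]'

```text
clock: 26.05
position: [0.4988, -0.1001, 0.0242]
orientation: [0.999, 0.046, 0.007, 0.007]
wrist_force: [-3.2, -16.0, -0.4]
grip_width: 0.0005
```

Call:
servo_tool --plan '[[[0,-0.14,0,0],[0,-0.14,0,0],[0,-0.14,0,0],[0,-0.14,0,0]]]'

```text
clock: 26.45
position: [0.4989, -0.1001, 0.0242]
orientation: [0.999, 0.046, 0.007, 0.008]
wrist_force: [-3.2, -16.2, -0.3]
grip_width: 0.0006
```

Call:
servo_tool --plan '[[[0,0,0,0],[0,0.1,0,0],[0,0.3,0,0],[0,0.6,0,0],[0,1,0,0],[0,1.5,0,0],[0,2,0,0],[0,2,0,0]]]'

```text
clock: 27.25
position: [0.5008, -0.1207, 0.0245]
orientation: [0.999, 0.046, 0.008, 0.008]
wrist_force: [0.0, 0.2, -0.8]
grip_width: 0.0003
```

Call:
servo_tool --plan '[[[0,0,-2,0],[0,0,-5,0],[0,0,-7,0],[0,0,-7,0],[0,0,-7,0]]]'

```text
clock: 27.75
position: [0.4996, -0.1196, 0.0943]
orientation: [0.999, 0.046, 0.008, 0.008]
wrist_force: [0.6, -0.2, 0.9]
grip_width: 0.0003
```

```bash
python3 - <<'E'
from h import *
c,im=where("w11"); print(gauge(c,im)); print("cam jig",1e3*Rj.T@(np.array(c["position"])[:2]-tj))
E
```

```text
pos [ 0.4996 -0.1196  0.0943] j1,j6 [-18.4 -23.1] tz [-0.01  0.06  0.01] F [ 0.6 -0.2  0.9]
tcp jig [ -1.3 -53.6] F jig [0.3 0.6]
blob [-0.3  0.2] [ 303  137   34   56 1858]
{'tip': array([26.1, 26.1, 26.1, 26.1, 26.7, 26.7]), 'red_x': (np.float64(-30.3), np.float64(-15.3)), 'brass_y': (np.float64(21.66), np.float64(28.92)), 'mid': np.float64(25.29), 'bmean': array([-38.76,  25.31])}
cam jig [-3.51694996 13.30744629]
```

Call:
servo_tool --plan '[[[-1.5,-0.7,0,0],[-3,-1.3,0,0],[-3,-1.3,0,0],[-3,-1.3,0,0],[-3,-1.3,0,0]]]'

```text
clock: 28.3
position: [0.4689, -0.1095, 0.0929]
orientation: [0.999, 0.046, 0.007, 0.008]
wrist_force: [-0.9, -0.7, 0.7]
grip_width: 0.0005
```

```bash
cat > rect.py <<'E'
from h import *
def prof(c,im):
    X=np.arange(-46,-26,.1); Y=np.arange(15,40,.1); xx,yy=np.meshgrid(X,Y)
    P=[proj(c,[*(Rj@[a/1e3,b/1e3]+tj),.0245]) for a,b in zip(xx.ravel(),yy.ravel())]; P=np.float32(P).reshape(*xx.shape,2)
    w=cv2.remap(np.ascontiguousarray(im),P[...,0],P[...,1],cv2.INTER_CUBIC).astype(float)
    strip=lambda a,b: w[:,(X>=a)&(X<b)].mean(1)
    red=w[:,(X>=-29.8)&(X<-28)]; q=(red[...,0]-red[...,1]).mean(1); h=q.max()/2; tip=Y[np.nonzero(q>h)[0][0]]
    b=strip(-43,-36); br=b[:,0]-b[:,2]; k=np.nonzero(br>br.max()/2)[0]; y0,y1=Y[k[0]],Y[k[-1]]
    g=b.sum(1); s=(Y>(y0+y1)/2-2)&(Y<(y0+y1)/2+2); line=Y[s][g[s].argmin()]
    return "tip %.1f line %.1f brass %.1f..%.1f  tip-line %.1f"%(tip,line,y0,y1,tip-line)
if __name__=="__main__":
    for n in ("w4","w5","w6","w9","w10","w11"):
        z=np.load(n+".npz"); c={k:z[k] for k in z}; print(n,prof(c,cv2.imread(f"pics/{n}.png")[:,:,::-1]))
    c,im=look("w12"); print("cam jig",1e3*Rj.T@(np.array(c["position"])[:2]-tj)); print("w12",prof(c,im))
E
python3 rect.py
```

```text
w4 tip 28.1 line 25.6 brass 22.1..29.6  tip-line 2.5
w5 tip 26.2 line 25.6 brass 22.1..29.6  tip-line 0.6
w6 tip 25.6 line 25.6 brass 22.2..29.6  tip-line 0.0
w9 tip 25.8 line 25.6 brass 21.9..29.4  tip-line 0.2
w10 tip 25.8 line 25.8 brass 22.2..29.6  tip-line 0.0
w11 tip 25.6 line 25.4 brass 21.5..29.2  tip-line 0.2
pos [ 0.4689 -0.1095  0.0929] j1,j6 [-18.4 -23.1] tz [-0.1   0.04  0.01] F [-0.9 -0.7  0.7]
cam jig [-33.09528936  25.95328082]
w12 tip 25.5 line 25.5 brass 22.0..29.3  tip-line 0.0
```

```bash
python3 -c "
from rig import r
print(r.job_done())"
```

```text
the job is handed in; nothing more can be done
None
```

The stop is on the mark, the adapter was pressed home against it, and I handed the job in at about 28 s of the 72 s allowed. No verdict was reported.

- **Stop:** I turned the knob about 138° anticlockwise, which took the pointer from 17 mm short of the mark to about 8.5 mm past it. I then brought it back clockwise in four steps, re-gripping the knob for the last two.
- **Adapter:** I slid it along the nest with the closed fingertips at its rear end; the leaf spring resisted with 3–4 N. I held it against the stop for about 2 s at roughly 16–17 N. The highest reading at the end of any move was 17.6 N, against the 25 N limit. I backed off before lifting clear.

**Last checks:**
- With the camera directly over the mark, the pointer read 0.0 mm from the line. It read 0.0 mm just after setting, 0.0 mm under the push and 0.0 mm at the end.
- Two lower-resolution or oblique pictures gave 0.2 mm, and a cruder colour-mask check once gave 0.8 mm. I put that down to oblique viewing.
- With the arm clear, the adapter's label put its shoulders at about y = 26.2 mm. The stop was at 25.5–26 mm, so the adapter is seated.

**Less certain:**
- The wrist force is the total push. After the spring's drag, the net force on the stop was probably 13–14 N.
- A sideways force of about 4–6 N was also present during the hold.

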